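# Assemble the sample filter tower

## Robot

A 6-joint arm with a two-finger parallel gripper is mounted at the origin on the work surface. World frame = base frame: x ahead of the robot, y to its left, z up, the work surface at z = 0. Lengths are in mm, angles in rad, forces in N, time in s.
With the tool pointing down it reaches from about 275 to 1000 mm from the base axis. Payload 8.4 kg.
Tool frame: the origin (TCP) lies between the finger pads; the fingertips stand 22 mm ahead of it and the grasp point (between the pads) lies 3 mm ahead of it (r.nose_length is the z of the fingertips in the tool frame, in mm); z points along the fingers, y is the line along which they close (so a half turn about z gives the same grasp; the last joint's range is limited). The gripper opens to 85 mm and grips with 20 to 120 N. Pads are 22 mm wide; open, the fingers measure 114 mm over their backs; the gripper's body (76 mm by 85 mm) begins 54 mm behind the grasp point. The pads swing forward as they close: fully open they stand 13 mm farther back than shut.
Start: joints at [1.278, 0.353, 1.633, -0, 1.155, -0.002], TCP at [179.198, 598.762, 253.281] pointing down, gripper open.
Joint ranges: [-2.63, 2.63], [-0.92, 2.1], [0.06, 2.66], [-1.3, 4.44], [0, 2.69], [-3.02, 3.02]. Speed limits (rad/s): [2.22, 2.22, 2.79, 3.14, 3.14, 3.14].

## Interface

Orientations are given as [roll, pitch, yaw] about the fixed x, y, z axes, in that order (R = Rz(yaw) Ry(pitch) Rx(roll)).
In Python, from rig import r, cams gives the robot as it stands.
- The arm moves only by the shell command python3 -m handwheel [FORCE], which reads ROWS from standard input. ROWS is a JSON list of rows, 1 to 5 of them, each an object with the fields rx, ry, rz (a rotation vector in shares of 360 degrees (1.0 is 360 degrees)), dx, dy, dz (the shift in fractions of the full range, 1 being 0.8 m), jaw (the opening from 0.0 (shut) to 1.0 (fully open)); a field left out counts as zero (the opening has to be given); each row shifts and turns the commanded pose from where the row before left it, along the tool's axes as they then stand; what a row does not reach is not made up. A row lasts 1/12 s, in which the tool goes at most 41.7 mm and 0.125 rad, less where a joint would pass 70% of its speed; a pose out of reach is approached as far as the arm can. The fingers move at their own pace and stop on an object; FORCE is the grip in N (left out, the last holds). Time passes only in rows, so rows that do not move let the fingers close. It prints the time, the measured TCP pose, the force, the opening and the grip force at its end. Shift and turn numbers lie between -1 and 1, and a call with a number outside is refused. Input that does not fit is refused with a message, and nothing moves.
- r.sense(): the state, without advancing time (a new reading comes with each control period).
- cams.grab_frame(name): name is "scene" or "top" or "wrist"; returns the picture (400x640x3 uint8, red, green, blue); there is no depth.
- cams.camera_params(name): a dict with "fx", "fy", "cx", "cy" (pixels), "rvec" (rotation vector, rad) and "tvec" (3), from world to camera coordinates, as OpenCV has them. Camera axes: x right, y down, z forward; pixel columns grow to the right and rows downward; lengths in mm; the calibration is good to about 2 mm. A picture is of the moment at which its call begins: read the wrist's pose just before it. camera_params takes no time and is no camera call; for the wrist camera it gives the pose at the moment of the call.
- r.sign_off(): hands the job in; it is judged then, once.
The state is a dict: "clock": time; "qpos": joint angles; "qvel": joint speeds; "joint_efforts": joint torques, N m; "eef_pos": TCP position; "tcp_rot": TCP orientation; "contact_force": force on the tool from outside, world axes, zero at the start; "wrist_torque": the same for the moment, N m; "opening": opening from 0.0 (shut) to 1.0 (fully open); "grasp_force": force on a finger pad.
Only numpy, scipy, OpenCV 4.12 (cv2) and the standard library are available. Lean on these libraries where they do the work, as an engineer would, in place of code of your own. Each camera call takes 0.05 s, during which the arm holds its last target. There are 200 camera calls.

## Task

Assemble the filter tower on its round metal stand, one part at a time from the bottom up: the deep cup into the stand's collar, the steel sieve on the cup, the square filter cartridge on the sieve, and the knobbed lid on top. Each part must sit fully home and level in the one below, and be let go. Leave the computer mouse, the white carton and the amber jar where they are.

Things in the scene. Friction and masses are not known exactly. Their poses are not given: they have to be found in the camera images.
- stand: Fixed round dark steel foot, diameter 100, 10 thick, with an upright aluminium collar in its middle (inner diameter 62, outer 72, its top 22 above the bench). Origin: centre of the underside, on the bench; z up, yaw has no meaning. The collar's floor is 10 above the origin.
- cup: Deep plain round cup of white plastic, open on top: outer diameter 57, height 50, wall 3, inner floor 4 above the underside, foot chamfered 3. Origin: centre of the underside; z up through the mouth. Starts upright. Seated in the stand, its origin is 10 above the stand's origin.
- sieve: Low round dish of bare steel with a floor dotted with dark holes. It stands on a round plug, diameter 45, 8 long, foot chamfered 3. Body above it: outer diameter 62, from 8 to 34 above the origin, open on top, bore diameter 51, 20 deep. Origin: centre of the plug's underside; z up. Starts upright. Seated, the plug is in the cup's mouth, the body on its rim: origin 42 above the cup's.
- cartridge: Square white plastic block with a round socket in its top, a dark dot on the socket floor. It stands on a round plug, diameter 45, 8 long, foot chamfered 3. Block: 62 by 62 (along its x, y), from 8 to 34 above the origin; socket diameter 51, 12 deep. Origin: centre of the plug's underside; z up. Starts upright, yaw within 0.6 rad; any final yaw. Seated on the sieve: origin 26 above the sieve's.
- lid: Flat round white plastic lid with an upright knob. It stands on a round plug, diameter 45, 8 long, foot chamfered 3. Above it a disc of diameter 62 from 8 to 14 above the origin, then the knob, diameter 24, from 14 to 40. Origin: centre of the plug's underside; z up. Starts upright. Seated: origin 26 above the cartridge's (knob top 144 above the bench).
- mouse: Loose black computer mouse, 100 long (its x axis), 58 wide, 38 high (with its wheel). Bystander, not to be disturbed. Origin: centre of the underside.
- carton: Loose plain white carton, 90 long (its x axis) by 42 by 40 high. Bystander, not to be disturbed. Origin: centre of the underside.
- jar: Loose capped amber jar, diameter 44, 55 high. Bystander, not to be disturbed. Origin: centre of the underside.

How it is judged:
By the outcome, as a careful person would: the job done as asked, in the order asked, and still so for the second after the job is handed in, with the robot touching nothing.
It also fails if it takes over 115 s, if anything falls off the work surface, if the arm or the gripper's body presses on something with over 40 N, if the wrist force passes 120 N, or if a joint passes its speed limit or range.

## Working session

There is one attempt and no reset: what is moved stays moved. The work goes in short steps, Python scripts to look and compute and a shell command to move; the robot and the scene stay as the last step left them, time stands still between calls to the robot, and variables do not carry over. Pictures are saved under pics/ and viewed, at most 15 in all, crops included, and the job is handed in when it is done.

```bash
ls; mkdir -p pics; python3 - <<'E'
from rig import r,cams
import cv2
for n in("scene","top"):
    cv2.imwrite(f"pics/{n}0.png",cams.grab_frame(n)[:,:,::-1]); print(n,cams.camera_params(n))
print(r.sense(),r.nose_length)
E
```

```text
pics
scene {'fx': 437.28769684568726, 'fy': 437.28769684568726, 'cx': 319.8760274729861, 'cy': 201.89982130510774, 'rvec': array([ 1.34880737,  2.25498086, -0.88664031]), 'tvec': array([ 245.78948787, -327.04589682, 1335.43273353])}
top {'fx': 391.4112969355198, 'fy': 391.4112969355198, 'cx': 322.75123525235813, 'cy': 195.62097300861544, 'rvec': array([ 2.1120576 , -2.11147218,  0.23373158]), 'tvec': array([ -7.48339154, 514.63016453, 795.05488357])}
{'clock': 0.1, 'qpos': array([ 1.27763304e+00,  3.53561241e-01,  1.63408869e+00, -2.42142176e-06,
        1.15521549e+00, -2.40207685e-03]), 'qvel': array([-4.98981971e-04, -2.55747344e-04, -2.82132967e-03,  4.68984158e-04,
        9.60874746e-05, -5.53077353e-04]), 'joint_efforts': array([ 2.85471906e-04, -6.06361914e+01, -3.42817461e+01,  7.94389348e-05,
        3.97781376e-03,  1.78574237e-05]), 'eef_pos': array([179.05627491, 598.36269674, 252.63538808]), 'tcp_rot': array([-3.14031988e+00, -8.43223765e-07,  2.85083242e+00]), 'contact_force': array([ 0.39233623,  0.72781067, -0.12942936]), 'wrist_torque': array([0.00171823, 0.02604799, 0.03721167]), 'grasp_force': 0.0, 'opening': 1.003659697001101} 22.0
```

View pics/scene0.png

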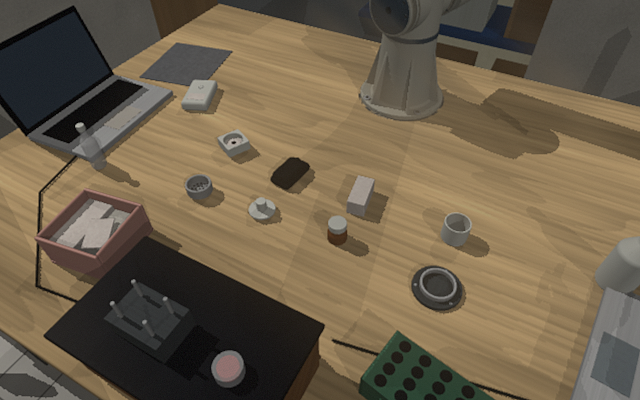

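View pics/top0.png

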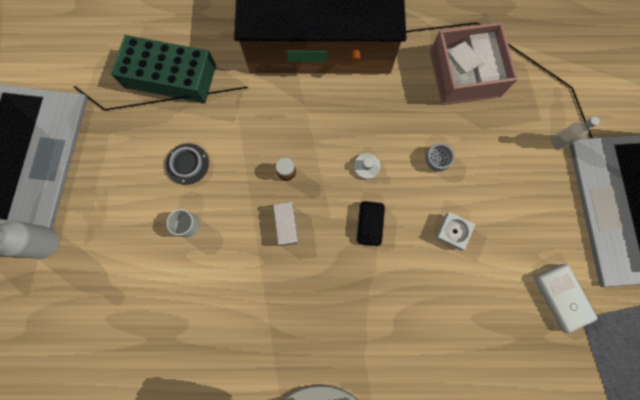

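The top view shows stand (187,163), cup (182,223), jar (286,168), carton (285,223), lid (367,165), mouse (371,223), sieve (440,157) and cartridge (456,231). In the scene view they are stand (437,287), cup (456,229), lid (262,208), sieve (199,187) and cartridge (234,144). I'll enlarge both.

```bash
python3 - <<'E'
import cv2,numpy as np
a=cv2.imread("pics/top0.png");b=cv2.imread("pics/scene0.png")
def c(i,u,v):  # 50x50 at 4x... 
    return cv2.resize(i[v-32:v+33,u-26:u+27],None,fx=4.5,fy=4.5,interpolation=cv2.INTER_CUBIC) 
pt=[(187,163),(182,223),(367,165),(440,157),(456,231)]
ps=[(437,287),(456,229),(262,208),(199,187),(234,144)]
def t(i,p): return np.hstack([cv2.resize(i[v-32:v+33,u-20:u+20] if 0 else i[v-30:v+30,u-30:u+30],(264,264),interpolation=cv2.INTER_CUBIC) for u,v in p])
for n,i,p in(("t",a,pt),("s",b,ps)):
    m=np.vstack([t(i,p[:3]),t(i,p[2:])]); 
    for k in range(0,m.shape[1],44): cv2.line(m,(k,0),(k,4),(0,0,255),1)
    cv2.imwrite(f"pics/{n}1.png",m)
E
```

```text
(no output)
```

View pics/t1.png

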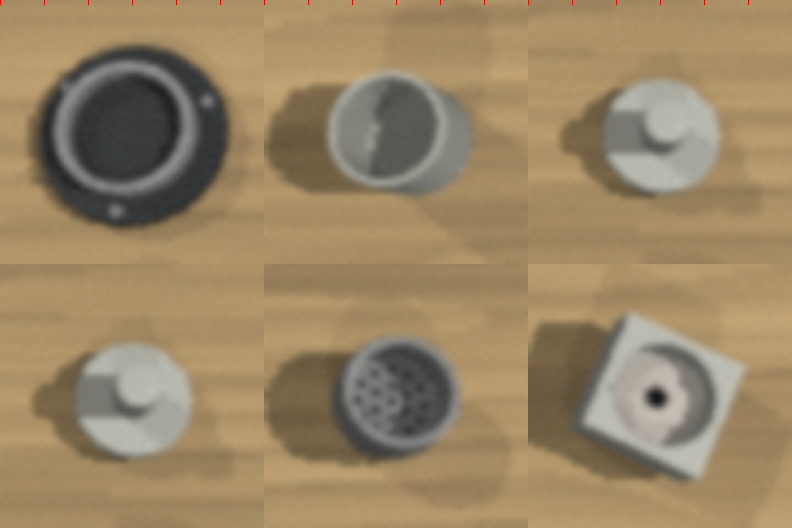

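View pics/s1.png

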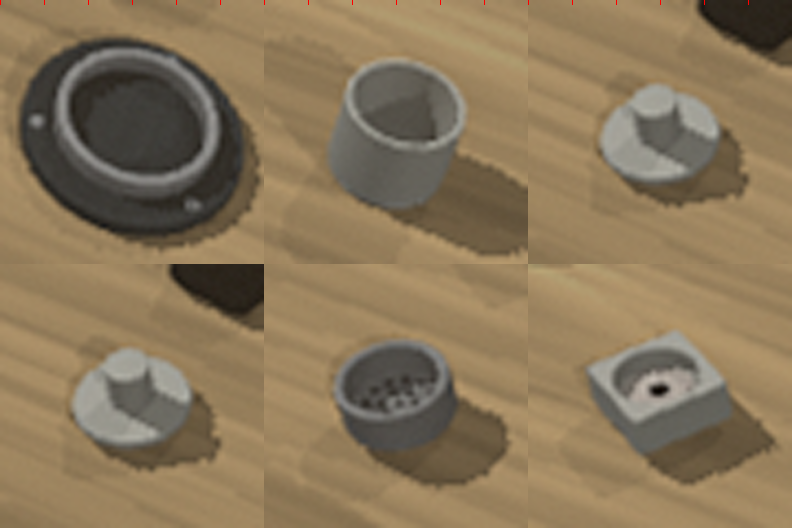

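Tile crops (4.4x) give these full-image centres.

| Feature | Top view | Scene view |
|---|---|---|
| collar rim | (185.2,161.5) | (438.0,283.4) |
| cup rim | (179.3,221.9) | (457.6,222.4) |
| knob top | (367.7,161.9) | (260.5,199.9) |
| sieve rim | (440.6,156.1) | (198.3,183.4) |
| cartridge top | (456.4,230.5) | (232.7,139.5) |

Now I'll triangulate them.

```bash
cat > h.py <<'E'
import cv2,numpy as np
from rig import r,cams
from scipy.spatial.transform import Rotation as R
def P(p):
    Rm=cv2.Rodrigues(np.float64(p["rvec"]))[0]; K=np.array([[p["fx"],0,p["cx"]],[0,p["fy"],p["cy"]],[0,0,1.]])
    return K@np.c_[Rm,np.ravel(p["tvec"])]
def tri(p,a,q,b):
    X=cv2.triangulatePoints(P(p),P(q),np.float64(a),np.float64(b)).ravel(); return X[:3]/X[3]
def atz(p,uv,z):
    M=P(p); H=np.c_[M[:,:2],M[:,2]*z+M[:,3]]; x=np.linalg.solve(H,[*uv,1]); return x[:2]/x[2]
def proj(p,X): x=P(p)@[*X,1]; return x[:2]/x[2]
def tool(target):  # world delta -> tool axes
    s=r.sense(); T=R.from_euler('xyz',s["tcp_rot"]); return T.inv().apply(np.array(target)-s["eef_pos"])
def snap(n,f):
    p=cams.camera_params(n); s=r.sense(); cv2.imwrite(f,cams.grab_frame(n)[:,:,::-1]); return p,s
E
python3 - <<'E'
from h import *
t,s=cams.camera_params("top"),cams.camera_params("scene")
for n,a,b,z in(("stand",(185.2,161.5),(438,283.4),22),("cup",(179.3,221.9),(457.6,222.4),50),("lid",(367.7,161.9),(260.5,199.9),40),("sieve",(440.6,156.1),(198.3,183.4),34),("cart",(456.4,230.5),(232.7,139.5),34)):
    print(n,tri(t,a,s,b).round(1),atz(t,a,z).round(1),atz(s,b,z).round(1))
for u in [(627,313),(747,367),(697,478),(583,424)]: print(atz(t,(426+(u[0]-528)/4.4-.4,201+(u[1]-264)/4.4-.4),34).round(1))
for u in [(286,168),(285,223),(371,223)]: print(atz(t,u,45).round(0))
p=cams.camera_params("wrist"); Rm=cv2.Rodrigues(p["rvec"])[0]; c=-Rm.T@np.ravel(p["tvec"])
q=r.sense();T=R.from_euler('xyz',q["tcp_rot"]).inv()
print("cam in tool",T.apply(c-q["eef_pos"]).round(1),T.apply(Rm[2]).round(3),T.apply(Rm[0]).round(3),p["fx"])
print("world x,y in tool",T.apply([[1,0,0],[0,1,0],[0,0,1]]).round(3), q["clock"])
print(tool([0,0,0]))
E
```

```text
stand [603.2 311.2  16.2] [601.7 308.3] [606.8 312.1]
cup [458.3 302.2  46.1] [457.7 300.9] [462.  302.2]
lid [ 596.1 -109.1   39.6] [ 595.9 -108.9] [ 596.4 -109. ]
sieve [ 613.1 -277.5   28.8] [ 611.8 -276.5] [ 616.6 -272.4]
cart [ 441.7 -301.4   29.4] [ 441.3 -300.2] [ 445.9 -297.1]
[ 483.  -284.9]
[ 455.7 -343.1]
[ 400.6 -313.8]
[ 427.2 -259.2]
[580.  75.]
[456.  74.]
[ 456. -112.]
cam in tool [ 8.130e+01 -1.000e-01 -1.206e+02] [-0.317 -0.     0.948] [0.    1.    0.001] 319.85851297325763
world x,y in tool [[-0.958  0.287 -0.   ]
 [ 0.287  0.958 -0.001]
 [ 0.    -0.001 -1.   ]] 0.1
[ 1.39413112e-03 -6.24257059e+02  2.53430130e+02]
```

The manual's scale: shifts go in shares of 0.8 m and turns go in shares of 360 degrees. Converting my numbers, -29 mm / 800 = -0.0363, -17 mm / 800 = -0.0213.

```bash
echo '[{"dx":-0.0363,"dy":-0.0213,"dz":0.0088,"jaw":1},{"dx":-0.0363,"dy":-0.0213,"dz":0.0088,"jaw":1},{"dx":-0.0363,"dy":-0.0213,"dz":0.0088,"jaw":1},{"dx":-0.0363,"dy":-0.0213,"dz":0.0088,"jaw":1},{"dx":-0.0363,"dy":-0.0213,"dz":0.0088,"jaw":1}]' | python3 -m handwheel; echo '[{"dx":-0.0363,"dy":-0.0213,"dz":0.0088,"jaw":1},{"dx":-0.0363,"dy":-0.0213,"dz":0.0088,"jaw":1},{"dx":-0.0363,"dy":-0.0213,"dz":0.0088,"jaw":1},{"dx":-0.0363,"dy":-0.0213,"dz":0.0088,"jaw":1},{"dx":-0.0363,"dy":-0.0213,"dz":0.0088,"jaw":1}]' | python3 -m handwheel; echo '[{"dx":-0.0363,"dy":-0.0213,"dz":0.0088,"jaw":1},{"dx":-0.0363,"dy":-0.0213,"dz":0.0088,"jaw":1},{"jaw":1}]' | python3 -m handwheel;python3 - <<'E'
from h import *
p,s=snap("wrist","pics/w1.png"); print(p,s["eef_pos"],s["tcp_rot"],tool([458,302,170]))
E
```

```text
clock: 0.52
eef_pos: [294.3, 474.4, 217.7]
tcp_rot: [-3.141, -0.0, 2.851]
contact_force: [1.0, 1.0, 0.2]
opening: 0.997
grasp_force: 0.0
clock: 0.93
eef_pos: [409.0, 351.3, 182.8]
tcp_rot: [-3.141, -0.0, 2.851]
contact_force: [0.6, 1.3, -0.5]
opening: 0.999
grasp_force: 0.0
clock: 1.18
eef_pos: [456.6, 299.5, 167.9]
tcp_rot: [-3.139, 0.0, 2.848]
contact_force: [-0.5, -0.7, 0.2]
opening: 1.0
grasp_force: 0.0
{'fx': 319.85851297325763, 'fy': 319.85851297325763, 'cx': 317.956781818716, 'cy': 199.24949603836035, 'rvec': array([-2.30225642, -1.71065978, -0.27500674]), 'tvec': array([-418.04475613, -347.03409599,  189.37615064])} [456.56413449 299.54458735 167.89213902] [-3.13939359e+00  2.02084160e-04  2.84797079e+00] [-2.41712533  1.56841394 -1.66324258]
```

View pics/w1.png

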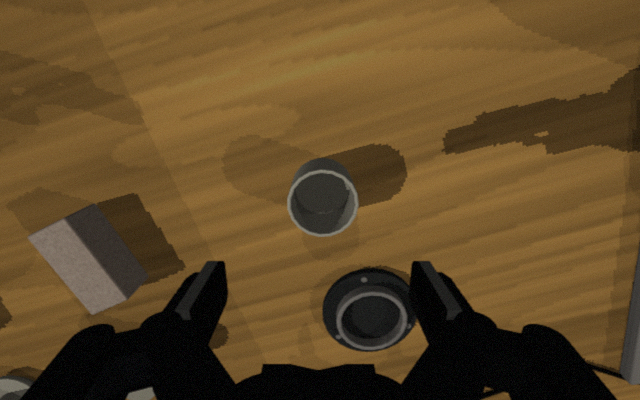

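The wrist view shows the cup rim centre at about (323,203.5), 70 px wide, and the collar rim centre at about (372,319.5). I'll take a second view from a shifted place for height.

In the tool's units: 30 mm / 800 = 0.0375.

```bash
echo '[{"dx":0.0375,"jaw":1},{"dx":0.0375,"jaw":1},{"jaw":1}]' | python3 -m handwheel | head -2;python3 - <<'E'
from h import *
p,s=snap("wrist","pics/w2.png"); print(s["eef_pos"])
np.save("w1p.npy",np.array([-2.30225642, -1.71065978, -0.27500674,-418.04475613, -347.03409599,  189.37615064]))
i=cv2.imread("pics/w2.png");cv2.imwrite("pics/w2c.png",np.hstack([cv2.resize(cv2.imread("pics/w1.png")[150:350,260:440],None,fx=2.2,fy=2.2,interpolation=cv2.INTER_CUBIC),cv2.resize(i[80:280,260:440],None,fx=2.2,fy=2.2,interpolation=cv2.INTER_CUBIC)]))
E
```

```text
clock: 1.48
eef_pos: [391.9, 321.1, 168.7]
[391.90317073 321.10584796 168.702528  ]
```

View pics/w2c.png

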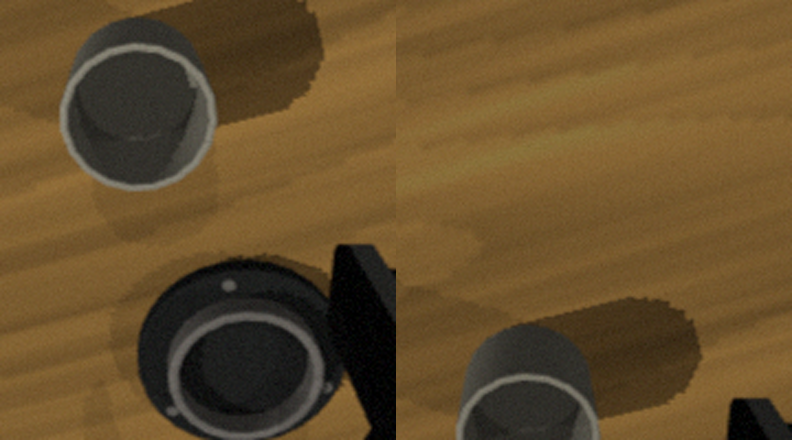

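In w1 the cup rim spans u 287.4–357.9 and v 169.2–236.1, and the collar rim spans u 336.1–407 and v 291.1–349.7. In w2 the cup rim spans u 287.4–351.5 with its top at v 249.7. I'll fit circles to these extents.

```bash
cat >> h.py <<'E'
from scipy.optimize import least_squares
def fitcirc(obs,rad,x0,z=None):
    """obs: list of (campar, [left,right,top,bottom]) with nan for unseen; -> x,y,z, residuals"""
    th=np.linspace(0,2*np.pi,181)
    def f(X):
        x,y=X[:2]; zz=X[2] if z is None else z; o=[]
        for p,e in obs:
            q=P(p)@np.c_[x+rad*np.cos(th),y+rad*np.sin(th),0*th+zz,0*th+1].T; u,v=q[0]/q[2],q[1]/q[2]
            d=np.array([u.min(),u.max(),v.min(),v.max()])-e; o.append(d[~np.isnan(d)])
        return np.concatenate(o)
    s=least_squares(f,x0 if z is None else x0[:2]); return s.x.round(1),s.fun.round(1)
E
python3 - <<'E'
from h import *
p2=cams.camera_params("wrist");a=np.load("w1p.npy");p1=dict(p2,rvec=a[:3],tvec=a[3:])
n=np.nan
print(fitcirc([(p1,[287.4,357.9,169.2,236.1]),(p2,[287.4,351.5,249.7,n])],28.5,[458,302,50]))
print(fitcirc([(p1,[287.4,357.9,169.2,236.1])],28.5,[458,302,50],50))
e=[336.1,407,291.1,349.7]
print(fitcirc([(p1,e)],36,[603,310,22]),fitcirc([(p1,e)],36,[603,310,22],22))
print(tool([458,302,120]),r.sense()["tcp_rot"])
E
```

```text
(array([461.3, 301.9,  47.8]), array([ 0. ,  1. ,  0.9,  1.5, -1.4,  0.3, -2.5]))
(array([459.6, 301.9]), array([-0.9,  0.9, -0.6,  0.7]))
(array([605.9, 310.7,  18.9]), array([-0.,  0.,  0., -0.])) (array([603.4, 310.8]), array([-0.4,  0.4, -0.3,  0.4]))
[-66.98062139  -0.29289311  49.06580462] [-3.14061821e+00 -1.32473464e-03  2.85303602e+00]
```

In the tool's units: -34.2 mm / 800 = -0.0428, 30 mm / 800 = 0.0375.

```bash
echo '[{"dx":-0.0428,"dz":0.025,"jaw":1},{"dx":-0.0428,"dz":0.025,"jaw":1},{"dz":0.0375,"jaw":1},{"dz":0.0375,"jaw":1},{"dz":0.025,"jaw":1}]' | python3 -m handwheel; echo '[{"dz":0.0135,"jaw":1},{"jaw":1},{"jaw":0.5},{"jaw":0.3},{"jaw":0.3}]' | python3 -m handwheel 40; echo '[{"jaw":0.3},{"jaw":0.3}]' | python3 -m handwheel 40
```

```text
clock: 1.95
eef_pos: [462.2, 300.9, 47.0]
tcp_rot: [-3.141, -0.001, 2.85]
contact_force: [-0.8, -0.6, 0.2]
opening: 0.999
grasp_force: 0.0
clock: 2.37
eef_pos: [463.1, 302.0, 40.3]
tcp_rot: [3.14, 0.002, 2.851]
contact_force: [-1.3, -0.2, 4.5]
opening: 0.651
grasp_force: 41.2
clock: 2.53
eef_pos: [463.1, 302.0, 40.3]
tcp_rot: [3.139, 0.002, 2.851]
contact_force: [-1.5, 0.3, 7.3]
opening: 0.651
grasp_force: 42.9
```

In the tool's units: -38 mm / 800 = -0.0475, -37 mm / 800 = -0.0463.

```bash
echo '[{"dz":-0.0438,"jaw":0.3},{"dz":-0.0438,"jaw":0.3},{"dx":-0.0475,"dy":0.0213,"dz":-0.025,"jaw":0.3},{"dx":-0.0475,"dy":0.0213,"jaw":0.3},{"dx":-0.0463,"dy":0.02,"jaw":0.3}]' | python3 -m handwheel; echo '[{"dx":-0.0463,"jaw":0.3},{"dx":-0.0438,"jaw":0.3},{"jaw":0.3}]' | python3 -m handwheel; python3 - <<'E'
from h import *
p,s=snap("wrist","pics/w3.png"); print(p["rvec"],p["tvec"],s["eef_pos"],s["opening"])
i=cv2.imread("pics/w3.png");cv2.imwrite("pics/w3c.png",cv2.resize(i[120:390,180:480],(800,720)[:1]*1+(720,),interpolation=cv2.INTER_CUBIC)[:600])
print(proj(p,[603.4,310.8,22]),proj(p,[*s["eef_pos"][:2],s["eef_pos"][2]+10]))
E
```

```text
clock: 2.95
eef_pos: [583.3, 317.2, 130.4]
tcp_rot: [3.138, 0.004, 2.852]
contact_force: [0.6, 0.5, -1.5]
opening: 0.651
grasp_force: 43.4
clock: 3.2
eef_pos: [655.9, 293.9, 128.1]
tcp_rot: [3.139, 0.006, 2.849]
contact_force: [-1.6, -0.4, -0.2]
opening: 0.65
grasp_force: 43.4
[-2.30049392 -1.70923535 -0.2855014 ] [-470.56364624 -516.30093466   85.3928061 ] [655.86350597 293.87129552 128.06813491] 0.6500282688058893
[319.44487605 131.22246362] [318.4811298  302.46443489]
```

View pics/w3c.png

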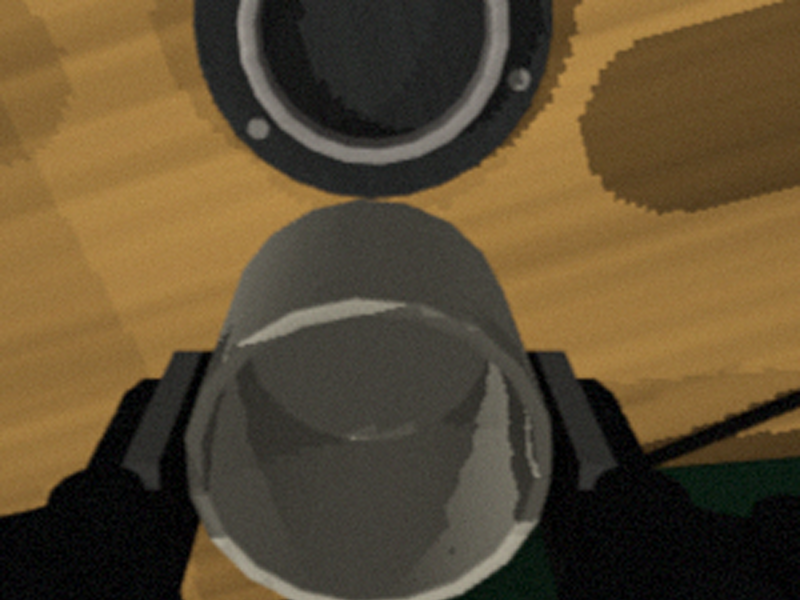

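Full-image extents: collar rim u 268.9–370.6, bottom at v 181.6. Held cup rim u 249.8–386.7, v 231.4–345.4.

```bash
python3 - <<'E'
from h import *
p=cams.camera_params("wrist");n=np.nan;s=r.sense();e=s["eef_pos"]
c=[249.8,386.7,231.4,345.4]
print(fitcirc([(p,c)],28.5,[*e[:2],138]),fitcirc([(p,c)],28.5,[*e],e[2]+9.7))
st=fitcirc([(p,[268.9,370.6,n,181.6])],36,[603,311,22],22);print(st, fitcirc([(p,[268.9,370.6,n,181.6])],36,[603,311,22]))
cu=fitcirc([(p,c)],28.5,[*e],e[2]+9.7)[0]
d=st[0]-cu; print(d,tool(e+[*d,0]),s["tcp_rot"],e)
E
```

```text
(array([651.5, 294.7, 132.4]), array([ 0.8, -0.8, -0.9,  1. ])) (array([648.8, 295.6]), array([-2. ,  2. , -2.7,  4. ]))
(array([600.4, 311.5]), array([-1. ,  1. ,  0.1])) (array([601.4, 311.2,  17.9]), array([0., 0., 0.]))
[-48.4  15.9] [50.9296196   1.23573605 -0.12962859] [3.13997042e+00 2.58460164e-03 2.84844180e+00] [652.82170257 294.39071156 127.44532819]
```

```bash
python3 - <<'E'
from h import *
p=cams.camera_params("wrist");n=np.nan;s=r.sense();now=s["eef_pos"];print(p["tvec"],s["qvel"].round(3))
p.update(rvec=np.array([-2.30049392,-1.70923535,-0.2855014]),tvec=np.array([-470.56364624,-516.30093466,85.3928061]));e=np.array([655.86350597,293.87129552,128.06813491])
c=[249.8,386.7,231.4,345.4]
for dz in(3.5,6,9.7):
  cu=fitcirc([(p,c)],28.5,[*e],e[2]+dz); st=fitcirc([(p,[268.9,370.6,n,181.6])],36,[603,311,22],22)
  print(cu,st,st[0]-cu[0],cu[0]-e[:2])
E
```

```text
[-470.22570218 -513.35791027   88.03182339] [ 0.038 -0.025  0.073  0.018  0.005  0.019]
(array([655.5, 293.9]), array([ 1.6, -1.6, -0.2,  0. ])) (array([603.9, 310.9]), array([-0.9,  0.9,  0.1])) [-51.6  17. ] [-0.36350597  0.02870448]
(array([654. , 294.4]), array([ 0.2, -0.2, -1.2,  1.5])) (array([603.9, 310.9]), array([-0.9,  0.9,  0.1])) [-50.1  16.5] [-1.86350597  0.52870448]
(array([651.8, 295. ]), array([-2. ,  2. , -2.6,  3.8])) (array([603.9, 310.9]), array([-0.9,  0.9,  0.1])) [-47.9  15.9] [-4.06350597  1.12870448]
```

In the tool's units: 25 mm / 800 = 0.0313, 15 mm / 800 = 0.0188.

```bash
echo '[{"dx":0.0313,"dz":0.0188,"jaw":0.3},{"dx":0.0313,"dz":0.0188,"jaw":0.3},{"jaw":0.3},{"jaw":0.3}]' | python3 -m handwheel|head -2;python3 - <<'E'
from h import *
print(r.sense()["eef_pos"],tool([606.8,310.4,50.3]))
E
```

```text
clock: 3.58
eef_pos: [599.3, 310.1, 96.2]
[599.26509674 310.08787884  96.17490756] [-7.21998222  2.52092637 45.85734529]
```

In the tool's units: 12 mm / 800 = 0.015, -7.2 mm / 800 = -0.009.

```bash
echo '[{"dx":-0.009,"dy":0.0031,"dz":0.0125,"jaw":0.3},{"dz":0.015,"jaw":0.3},{"dz":0.01,"jaw":0.3},{"jaw":0.3},{"jaw":0.3}]' | python3 -m handwheel; echo '[{"dz":0.005,"jaw":0.3},{"dz":0.005,"jaw":0.3},{"dz":0.0038,"jaw":0.3},{"dz":0.0038,"jaw":0.3},{"jaw":0.3}]' | python3 -m handwheel
```

```text
clock: 4.0
eef_pos: [609.0, 309.6, 65.3]
tcp_rot: [-3.14, -0.001, 2.85]
contact_force: [-0.5, -0.1, -0.3]
opening: 0.649
grasp_force: 43.4
clock: 4.42
eef_pos: [609.0, 310.0, 51.8]
tcp_rot: [-3.141, -0.001, 2.851]
contact_force: [0.3, -0.1, -1.6]
opening: 0.649
grasp_force: 43.4
```

In the tool's units: 1.5 mm / 800 = 0.0019, 1 mm / 800 = 0.0013.

```bash
echo '[{"dz":0.0019,"jaw":0.3},{"dz":0.0013,"jaw":0.3},{"jaw":0.3}]' | python3 -m handwheel; echo '[{"jaw":0.75},{"jaw":1},{"jaw":1},{"dz":-0.0125,"jaw":1},{"dz":-0.0313,"jaw":1}]' | python3 -m handwheel; echo '[{"dz":-0.0438,"jaw":1},{"dz":-0.05,"jaw":1},{"dx":0.0188,"jaw":1},{"jaw":1},{"jaw":1}]' | python3 -m handwheel; python3 - <<'E'
from h import *
p,s=snap("wrist","pics/w4.png"); print(p["rvec"],p["tvec"],s["eef_pos"])
i=cv2.imread("pics/w4.png");cv2.imwrite("pics/w4c.png",cv2.resize(i[120:330,190:470],None,fx=2.8,fy=2.8,interpolation=cv2.INTER_CUBIC))
E
```

```text
clock: 4.67
eef_pos: [609.5, 310.2, 50.4]
tcp_rot: [3.141, 0.0, 2.851]
contact_force: [-1.5, 0.4, 2.2]
opening: 0.645
grasp_force: 43.5
clock: 5.08
eef_pos: [607.3, 309.1, 82.6]
tcp_rot: [-3.138, -0.004, 2.851]
contact_force: [-0.3, 0.0, -0.7]
opening: 1.002
grasp_force: 0.0
clock: 5.5
eef_pos: [594.7, 314.5, 160.8]
tcp_rot: [3.141, 0.0, 2.852]
contact_force: [0.3, 0.3, -0.2]
opening: 1.002
grasp_force: 0.0
[-2.30061611 -1.7149842  -0.27887991] [-471.02655701 -467.38135472  140.43266273] [594.74505769 314.49284536 160.77380399]
```

View pics/w4c.png

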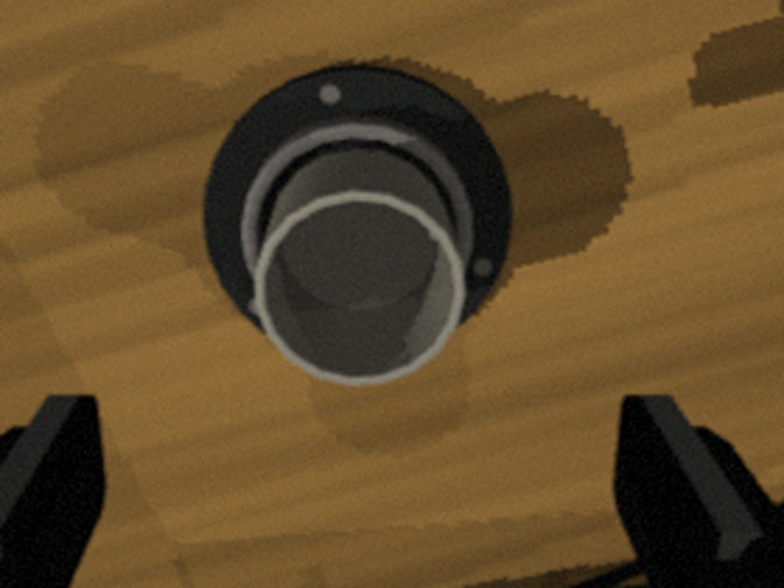

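The cup stands in the collar. Its rim spans u 280.8–355.8, v 187.6–256.8, and the ring gap looks even. Next is the sieve.

In the tool's units: -36 mm / 800 = -0.045, -12 mm / 800 = -0.015.

```bash
echo '[{"dx":-0.015,"dy":-0.045,"jaw":1},{"dx":-0.015,"dy":-0.045,"jaw":1},{"dx":-0.015,"dy":-0.045,"jaw":1},{"dx":-0.015,"dy":-0.045,"jaw":1},{"dx":-0.015,"dy":-0.045,"jaw":1}]' | python3 -m handwheel |head -2; echo '[{"dx":-0.015,"dy":-0.045,"jaw":1},{"dx":-0.015,"dy":-0.045,"jaw":1},{"dx":-0.015,"dy":-0.045,"jaw":1},{"dx":-0.015,"dy":-0.045,"jaw":1},{"dx":-0.015,"dy":-0.045,"jaw":1}]' | python3 -m handwheel |head -2; echo '[{"dx":-0.015,"dy":-0.045,"jaw":1},{"dx":-0.015,"dy":-0.045,"jaw":1},{"dx":-0.015,"dy":-0.045,"jaw":1},{"dx":-0.015,"dy":-0.045,"jaw":1},{"dx":-0.015,"dy":-0.045,"jaw":1}]' | python3 -m handwheel|head -2;echo '[{"dy":-0.025,"jaw":1},{"jaw":1},{"jaw":1}]' | python3 -m handwheel|head -3; python3 - <<'E'
from h import *
p,s=snap("wrist","pics/w5.png"); print(s["eef_pos"],s["tcp_rot"])
import pickle; pickle.dump((p,s),open("w5.pkl","wb"))
print("pred",proj(p,[613,-276,34]))
q=dict(p,rvec=np.array([-2.30061611,-1.7149842,-0.27887991]),tvec=np.array([-471.02655701,-467.38135472,140.43266273]))
print(fitcirc([(q,[280.8,355.8,187.6,256.8])],28.5,[604,311],60),fitcirc([(q,[280.8,355.8,187.6,256.8])],28.5,[604,311,60]))
E
```

```text
clock: 5.97
eef_pos: [600.2, 122.7, 158.5]
clock: 6.38
eef_pos: [606.0, -67.1, 158.6]
clock: 6.8
eef_pos: [611.8, -256.7, 158.4]
clock: 7.05
eef_pos: [605.9, -274.7, 158.4]
tcp_rot: [3.141, -0.003, 2.848]
[ 605.86331712 -274.739129    158.35960972] [ 3.14112041e+00 -2.63920510e-03  2.84828672e+00]
pred [319.2981109  207.50694201]
(array([606.1, 311.1]), array([-0.6,  0.6, -0.6,  0.7])) (array([607.5, 310.7,  56.2]), array([ 0., -0., -0.,  0.]))
```

View pics/w5.png

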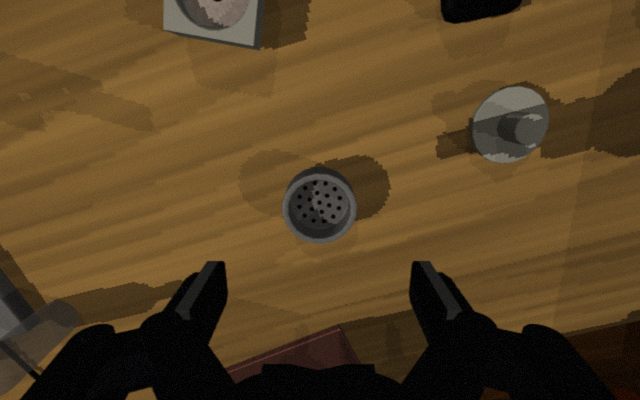

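The sieve rim is at about (319.5,207.5), spanning u 283–356 with its bottom at v 243. The lid is at (511,124), knob top at (525,128), and the cartridge is at the upper left. I'll refine by fitting projected circles to the image gradient.

```bash
cat >> h.py <<'E'
from scipy.ndimage import map_coordinates
def gradfit(f,p,x0,z,rads,span=8):
    """xy of circle(s) of known radius & height by gradient along projected outline"""
    g=cv2.GaussianBlur(cv2.cvtColor(cv2.imread(f),cv2.COLOR_BGR2GRAY).astype(float),(0,0),1.2)
    m=np.hypot(cv2.Sobel(g,-1,1,0),cv2.Sobel(g,-1,0,1)); th=np.linspace(0,2*np.pi,180,False); M=P(p)
    def sc(x,y):
        t=0
        for rd in rads:
            q=M@np.c_[x+rd*np.cos(th),y+rd*np.sin(th),0*th+z,0*th+1].T
            t+=np.minimum(map_coordinates(m,[q[1]/q[2],q[0]/q[2]],order=1),60).mean()
        return t
    x,y=x0
    for st in(1,.25):
        k=np.arange(-span,span+1)*st; b=max((sc(x+a,y+c),x+a,y+c) for a in k for c in k); x,y=b[1:]
    return round(x,2),round(y,2),round(b[0],1)
E
python3 - <<'E'
from h import *
import pickle;p,s=pickle.load(open("w5.pkl","rb"))
q=dict(p,rvec=np.array([-2.30061611,-1.7149842,-0.27887991]),tvec=np.array([-471.02655701,-467.38135472,140.43266273]))
print("cup",gradfit("pics/w4.png",q,(606,311),60,[28.5,25.5]))
for z in(30,32,34): print("sieve",gradfit("pics/w5.png",p,(613,-276),z,[31,25.5]),fitcirc([(p,[282.5,356.5,np.nan,243.5])],31,[613,-276],z))
print("lid",gradfit("pics/w5.png",p,(596,-109),40,[12]),gradfit("pics/w5.png",p,(596,-109),14,[31]))
print(r.sense()["eef_pos"],tool([613,-276,30]))
E
```

```text
cup (np.float64(606.0), np.float64(310.75), np.float64(115.9))
sieve (np.float64(616.0), np.float64(-277.0), np.float64(94.0)) (array([ 616.3, -276.8]), array([-0.4,  0.4,  0. ]))
sieve (np.float64(615.25), np.float64(-277.0), np.float64(93.3)) (array([ 615.3, -276.5]), array([-0.7,  0.7,  0.1]))
sieve (np.float64(614.75), np.float64(-277.0), np.float64(92.0)) (array([ 614.4, -276.3]), array([-1. ,  1. ,  0.1]))
lid (np.float64(597.25), np.float64(-109.25), np.float64(45.2)) (np.float64(596.75), np.float64(-109.5), np.float64(49.8))
[ 606.16827626 -273.57751279  158.59868947] [ -7.55285879  -0.43465975 128.58043872]
```

```bash
echo '[{"dx":-0.0115,"dy":-0.001,"dz":0.025,"jaw":1},{"dz":0.0438,"jaw":1},{"dz":0.0438,"jaw":1},{"dz":0.0313,"jaw":1},{"dz":0.017,"jaw":1}]' | python3 -m handwheel|head -3; echo '[{"jaw":1},{"jaw":0.6},{"jaw":0.4},{"jaw":0.4},{"jaw":0.4}]' | python3 -m handwheel 50
```

```text
clock: 7.52
eef_pos: [613.7, -274.4, 27.5]
tcp_rot: [3.141, -0.005, 2.853]
clock: 7.93
eef_pos: [617.0, -277.5, 33.9]
tcp_rot: [-3.141, 0.004, 2.851]
contact_force: [-0.1, 1.7, 6.3]
opening: 0.706
grasp_force: 54.8
```

In the tool's units: -40 mm / 800 = -0.05, 37 mm / 800 = 0.0463.

```bash
echo '[{"dz":-0.0375,"jaw":0.4},{"dz":-0.05,"jaw":0.4},{"dz":-0.05,"jaw":0.4},{"dx":0.015,"dy":0.0463,"jaw":0.4},{"dx":0.015,"dy":0.0463,"jaw":0.4}]' | python3 -m handwheel; echo '[{"dx":0.015,"dy":0.0463,"jaw":0.4},{"dx":0.015,"dy":0.0463,"jaw":0.4},{"dx":0.015,"dy":0.0463,"jaw":0.4},{"dx":0.015,"dy":0.0463,"jaw":0.4},{"dx":0.015,"dy":0.0463,"jaw":0.4}]' | python3 -m handwheel |head -2; echo '[{"dx":0.015,"dy":0.0463,"jaw":0.4},{"dx":0.015,"dy":0.0463,"jaw":0.4},{"dx":0.015,"dy":0.0463,"jaw":0.4},{"dx":0.015,"dy":0.0463,"jaw":0.4},{"dx":0.015,"dy":0.0463,"jaw":0.4}]' | python3 -m handwheel|head -2;echo '[{"dy":0.045,"jaw":0.4},{"jaw":0.4},{"jaw":0.4}]' | python3 -m handwheel; python3 - <<'E'
from h import *
print(r.sense()["eef_pos"],tool([608.2,310.25,105]),tool([650,310.25,130]))
E
```

```text
clock: 8.35
eef_pos: [616.0, -200.9, 146.1]
tcp_rot: [-3.141, 0.008, 2.847]
contact_force: [0.6, 1.2, -2.5]
opening: 0.703
grasp_force: 55.4
clock: 8.77
eef_pos: [609.3, -3.2, 142.7]
clock: 9.18
eef_pos: [604.8, 191.5, 142.7]
clock: 9.43
eef_pos: [615.5, 226.1, 142.4]
tcp_rot: [3.14, 0.002, 2.854]
contact_force: [0.6, 0.2, -2.7]
opening: 0.704
grasp_force: 55.4
[615.53153187 226.13134527 142.36296318] [30.97116857 78.53256834 37.40471733] [-9.1468958  90.42927618 12.47984514]
```

In the tool's units: 39.5 mm / 800 = 0.0494, 39 mm / 800 = 0.0488.

```bash
echo '[{"dx":-0.0113,"dy":0.0488,"jaw":0.4},{"dx":-0.0125,"dy":0.0494,"jaw":0.4},{"jaw":0.4},{"jaw":0.4},{"jaw":0.4}]' | python3 -m handwheel|head -3; python3 - <<'E'
from h import *
p,s=snap("wrist","pics/w6.png");e=s["eef_pos"];print(e,s["qvel"].round(3))
c=gradfit("pics/w6.png",p,(606,310.75),60,[28.5,25.5]);print("cup",c)
for dz in(-4,-2,0,2):print(dz,gradfit("pics/w6.png",p,(e[0]-2,e[1]),e[2]+dz,[31,25.5]))
v=gradfit("pics/w6.png",p,(e[0]-2,e[1]),e[2],[31,25.5])
i=cv2.imread("pics/w6.png");th=np.linspace(0,6.283,100)
for (x,y,_),z,R_ in((c,60,28.5),(v,e[2],31)):
  for t in th: q=proj(p,[x+R_*np.cos(t),y+R_*np.sin(t),z]); cv2.circle(i,(int(q[0]),int(q[1])),0,(0,0,255),-1)
cv2.imwrite("pics/w6c.png",cv2.resize(i[80:380,160:480],None,fx=2,fy=2))
E
```

```text
clock: 9.85
eef_pos: [655.5, 292.5, 141.4]
tcp_rot: [-3.141, -0.001, 2.85]
[655.5075046  292.49325098 141.38203323] [-0.009 -0.009  0.019  0.001 -0.003  0.002]
cup (np.float64(607.0), np.float64(310.5), np.float64(120.0))
-4 (np.float64(655.51), np.float64(291.74), np.float64(90.0))
-2 (np.float64(654.51), np.float64(292.74), np.float64(93.8))
0 (np.float64(653.51), np.float64(292.99), np.float64(92.3))
2 (np.float64(652.26), np.float64(292.74), np.float64(80.9))
```

View pics/w6c.png

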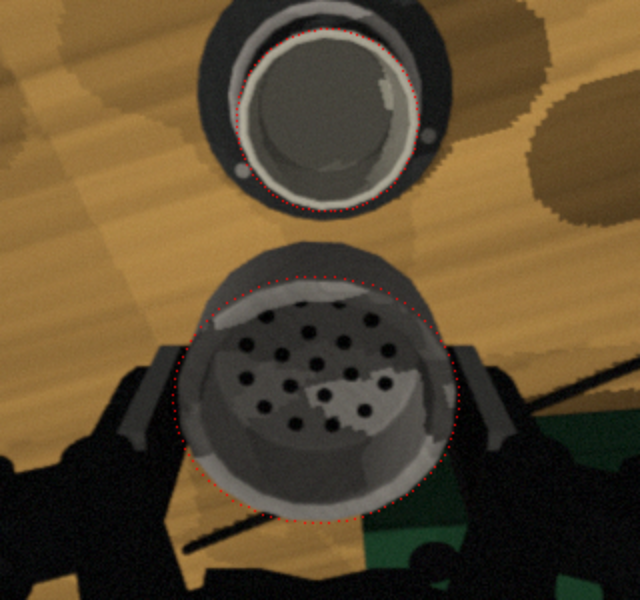

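The picture shows the sieve held level with its rim at about (317,399) in the crop. The cup rim is below it at (328,119), and both fitted outlines match. Moving over the cup.

In the tool's units: 25 mm / 800 = 0.0313, 20 mm / 800 = 0.025.

```bash
echo '[{"dx":0.0313,"dy":0.0025,"jaw":0.4},{"dx":0.0313,"dy":0.0018,"dz":0.025,"jaw":0.4},{"dz":0.025,"jaw":0.4},{"jaw":0.4},{"jaw":0.4}]' | python3 -m handwheel|head -3; python3 - <<'E'
from h import *
print(r.sense()["eef_pos"],tool([608.5,310.1,85.9]))
E
```

```text
clock: 10.32
eef_pos: [608.3, 310.0, 101.1]
tcp_rot: [-3.14, -0.001, 2.85]
[608.28068854 309.95400668 101.11784624] [-0.18778531  0.22826552 15.21725623]
```

In the tool's units: 5 mm / 800 = 0.0063, 4 mm / 800 = 0.005.

```bash
echo '[{"dz":0.0063,"jaw":0.4},{"dz":0.005,"jaw":0.4},{"dz":0.0038,"jaw":0.4},{"dz":0.0025,"jaw":0.4},{"jaw":0.4}]' | python3 -m handwheel; echo '[{"dz":0.0013,"jaw":0.4},{"dz":0.0013,"jaw":0.4},{"jaw":0.4},{"jaw":0.4}]' | python3 -m handwheel
```

```text
clock: 10.73
eef_pos: [609.0, 311.2, 87.1]
tcp_rot: [-3.141, -0.0, 2.85]
contact_force: [-0.1, 0.2, -1.6]
opening: 0.701
grasp_force: 55.6
clock: 11.07
eef_pos: [609.2, 311.5, 85.9]
tcp_rot: [3.141, 0.0, 2.851]
contact_force: [-1.2, -0.6, 1.7]
opening: 0.7
grasp_force: 55.9
```

In the tool's units: -10 mm / 800 = -0.0125, 0.5 mm / 800 = 0.0006.

```bash
echo '[{"dz":0.0006,"jaw":0.4},{"jaw":0.7},{"jaw":1},{"jaw":1},{"dz":-0.0125,"jaw":1}]' | python3 -m handwheel; echo '[{"dz":-0.0313,"jaw":1},{"dz":-0.05,"jaw":1},{"dz":-0.05,"jaw":1},{"dx":0.0125,"jaw":1},{"jaw":1}]' | python3 -m handwheel|head -2; python3 - <<'E'
from h import *
p,s=snap("wrist","pics/w7.png");print(s["eef_pos"])
for z in(92,94,96,99):print(z,gradfit("pics/w7.png",p,(606,311),z,[31,25.5]),proj(p,[606,311,z]))
E
```

```text
clock: 11.48
eef_pos: [607.8, 310.9, 93.3]
tcp_rot: [-3.139, -0.002, 2.851]
contact_force: [-1.0, 0.1, -0.8]
opening: 1.0
grasp_force: 0.0
clock: 11.9
eef_pos: [599.9, 315.4, 203.6]
[599.92294266 315.41594244 203.62586606]
92 (np.float64(605.25), np.float64(312.0), np.float64(95.7)) [314.51445222 212.07796536]
94 (np.float64(604.75), np.float64(312.0), np.float64(93.5)) [314.49682757 213.00840599]
96 (np.float64(603.75), np.float64(312.25), np.float64(89.7)) [314.4789296  213.95327551]
99 (np.float64(599.5), np.float64(314.0), np.float64(85.2)) [314.45155611 215.39837683]
```

The manual's scale: shifts go in shares of 0.8 m and turns go in shares of 360 degrees. Converting my numbers, -39.5 mm / 800 = -0.0494, 2.7 mm / 800 = 0.0034.

```bash
echo '[{"dx":-0.0019,"dy":-0.0494,"dz":0.0034,"jaw":1},{"dx":-0.0019,"dy":-0.0494,"dz":0.0034,"jaw":1},{"dx":-0.0019,"dy":-0.0494,"dz":0.0034,"jaw":1},{"dx":-0.0019,"dy":-0.0494,"dz":0.0034,"jaw":1},{"dx":-0.0019,"dy":-0.0494,"dz":0.0034,"jaw":1}]' | python3 -m handwheel |head -2; echo '[{"dx":-0.0019,"dy":-0.0494,"dz":0.0034,"jaw":1},{"dx":-0.0019,"dy":-0.0494,"dz":0.0034,"jaw":1},{"dx":-0.0019,"dy":-0.0494,"dz":0.0034,"jaw":1},{"dx":-0.0019,"dy":-0.0494,"dz":0.0034,"jaw":1},{"dx":-0.0019,"dy":-0.0494,"dz":0.0034,"jaw":1}]' | python3 -m handwheel |head -2; echo '[{"dx":-0.0019,"dy":-0.0494,"dz":0.0034,"jaw":1},{"dx":-0.0019,"dy":-0.0494,"dz":0.0034,"jaw":1},{"dx":-0.0019,"dy":-0.0494,"dz":0.0034,"jaw":1},{"dx":-0.0019,"dy":-0.0494,"dz":0.0034,"jaw":1},{"dx":-0.0019,"dy":-0.0494,"dz":0.0034,"jaw":1}]' | python3 -m handwheel|head -2;echo '[{"rz":0.0111,"dy":-0.0488,"dz":0.0031,"jaw":1},{"rz":0.0119,"jaw":1},{"jaw":1},{"jaw":1}]' | python3 -m handwheel|head -3; python3 - <<'E'
from h import *
import pickle
p,s=snap("wrist","pics/w8.png");pickle.dump((p,s),open("w8.pkl","wb"));print(s["eef_pos"],s["tcp_rot"],s["qvel"].round(3),proj(p,[441.5,-300,34]))
i=cv2.imread("pics/w8.png");u,v=proj(p,[441.5,-300,34]).astype(int)
print(u,v);cv2.imwrite("pics/w8c.png",cv2.resize(i[max(v-90,0):v+90,u-120:u+120],None,fx=3.2,fy=3.2,interpolation=cv2.INTER_CUBIC))
E
```

```text
clock: 12.37
eef_pos: [548.3, 121.1, 184.8]
clock: 12.78
eef_pos: [498.9, -70.1, 171.6]
clock: 13.2
eef_pos: [449.4, -261.3, 158.1]
clock: 13.53
eef_pos: [438.9, -296.9, 155.8]
tcp_rot: [3.141, -0.002, 2.707]
[ 438.93600692 -296.90206728  155.75045158] [ 3.14099447e+00 -2.49811162e-03  2.70679409e+00] [ 0.03  -0.013  0.004  0.    -0.002 -0.016] [315.99778442 204.31214031]
315 204
```

View pics/w8c.png

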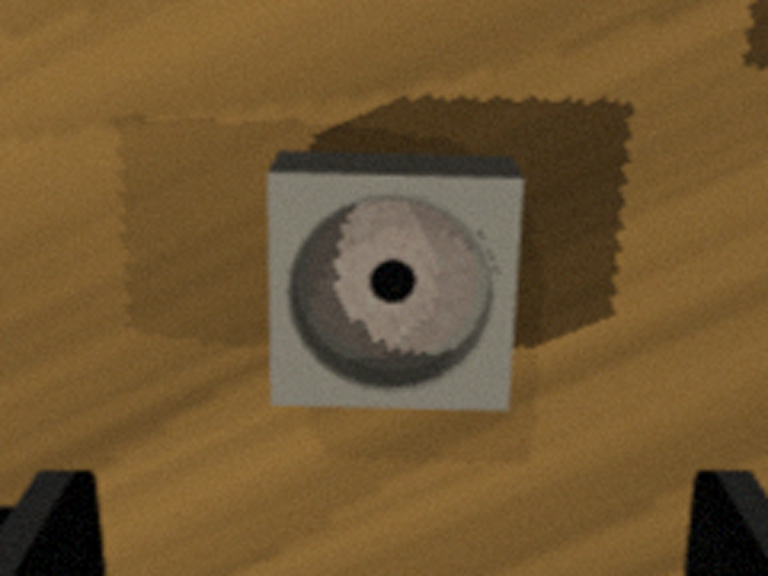

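Block top corners in the crop are (268,172), (523,178), (509,410) and (271,405), with the socket centre at about (391,290). The block lies almost square to the tool.

```bash
python3 - <<'E'
from h import *
import pickle
p,s=pickle.load(open("w8.pkl","rb"))
C=np.array([atz(p,(195+a/3.2-.3,114+b/3.2-.3),34) for a,b in((268,172),(523,178),(509,410),(271,405))]);print(C.round(1),C.mean(0))
d=(C[1]-C[0]+C[2]-C[3])/2;print("len",np.hypot(*d),np.hypot(*(C[3]-C[0]+C[2]-C[1])/2),"edge ang",np.arctan2(d[1],d[0]),"tool y ang",s["tcp_rot"][2]-np.pi/2)
print("bore",gradfit("pics/w8.png",p,C.mean(0),34,[25.5]))
e=r.sense();print(e["eef_pos"],e["tcp_rot"][2]);print(tool([*C.mean(0),30]))
# sieve on cup check from w7
q=cams.camera_params("wrist")
E
```

```text
[[ 401.9 -313.6]
 [ 429.2 -258.3]
 [ 484.9 -285.4]
 [ 457.4 -341.1]] [ 443.36083593 -299.59139419]
len 61.909227190083605 61.94721391083082 edge ang 1.1128909686223953 tool y ang 1.1359977609776095
bore (np.float64(442.36), np.float64(-299.59), np.float64(54.3))
[ 439.36363156 -296.35718809  156.03283217] 2.7084130995493663
[ -5.23760623  -1.32255575 126.02194589]
```

In the tool's units: 35 mm / 800 = 0.0438, -4.6 mm / 800 = -0.0058, 0.024 rad / 6.2832 = 0.0038.

```bash
echo '[{"rz":0.0038,"dx":-0.0058,"dy":-0.0018,"dz":0.025,"jaw":1},{"dz":0.0438,"jaw":1},{"dz":0.0438,"jaw":1},{"dz":0.0313,"jaw":1},{"dz":0.0138,"jaw":1}]' | python3 -m handwheel|head -3; echo '[{"jaw":1},{"jaw":0.6},{"jaw":0.4},{"jaw":0.4},{"jaw":0.4}]' | python3 -m handwheel 50;echo '[{"jaw":0.4}]' | python3 -m handwheel|head -2
```

```text
clock: 14.0
eef_pos: [442.1, -297.7, 27.7]
tcp_rot: [3.141, -0.005, 2.686]
clock: 14.42
eef_pos: [444.9, -300.8, 33.2]
tcp_rot: [3.142, 0.003, 2.682]
contact_force: [0.2, 3.2, 4.6]
opening: 0.72
grasp_force: 52.7
clock: 14.5
eef_pos: [444.9, -300.8, 33.2]
```

In the tool's units: -40 mm / 800 = -0.05, 37 mm / 800 = 0.0463.

```bash
echo '[{"dz":-0.0375,"jaw":0.4},{"dz":-0.05,"jaw":0.4},{"dz":-0.05,"jaw":0.4},{"dy":0.0125,"dz":-0.0275,"jaw":0.4},{"dx":0.0063,"dy":0.0463,"jaw":0.4}]' | python3 -m handwheel|tail -5; echo '[{"dx":0.0063,"dy":0.0463,"jaw":0.4},{"dx":0.0063,"dy":0.0463,"jaw":0.4},{"dx":0.0063,"dy":0.0463,"jaw":0.4},{"dx":0.0063,"dy":0.0463,"jaw":0.4},{"dx":0.0063,"dy":0.0463,"jaw":0.4}]' | python3 -m handwheel |head -2; echo '[{"dx":0.0063,"dy":0.0463,"jaw":0.4},{"dx":0.0063,"dy":0.0463,"jaw":0.4},{"dx":0.0063,"dy":0.0463,"jaw":0.4},{"dx":0.0063,"dy":0.0463,"jaw":0.4},{"dx":0.0063,"dy":0.0463,"jaw":0.4}]' | python3 -m handwheel|head -2;echo '[{"dy":0.045,"jaw":0.4},{"dy":0.045,"jaw":0.4},{"dy":0.045,"jaw":0.4},{"dy":0.045,"jaw":0.4},{"jaw":0.4}]' | python3 -m handwheel|head -2; python3 - <<'E'
from h import *
print(r.sense()["eef_pos"],tool([653,288.2,165]))
E
```

```text
eef_pos: [463.0, -260.6, 170.1]
tcp_rot: [-3.14, 0.013, 2.679]
contact_force: [1.8, -0.4, -1.3]
opening: 0.719
grasp_force: 55.1
clock: 15.33
eef_pos: [520.2, -77.5, 164.6]
clock: 15.75
eef_pos: [579.9, 99.7, 164.6]
clock: 16.17
eef_pos: [646.0, 232.7, 164.9]
[645.95140325 232.66403121 164.94676354] [18.16237465 52.95305317  0.17800525]
```

In the tool's units: 27 mm / 800 = 0.0338, 26 mm / 800 = 0.0325.

```bash
echo '[{"dx":0.0113,"dy":0.0325,"jaw":0.4},{"dx":0.0113,"dy":0.0338,"jaw":0.4},{"jaw":0.4},{"jaw":0.4},{"jaw":0.4}]' | python3 -m handwheel|head -3; python3 - <<'E'
from h import *
p,s=snap("wrist","pics/w9.png");e=s["eef_pos"];print(e,s["qvel"].round(3))
for z in(82,84,86,88):c=gradfit("pics/w9.png",p,(606,311.5),z,[31,25.5]);print("sieve",z,c)
for dz in(-3,-1,1):print(dz,gradfit("pics/w9.png",p,(e[0]-2,e[1]+1),e[2]+dz,[25.5]))
c=gradfit("pics/w9.png",p,(606,311.5),86,[31,25.5]);v=gradfit("pics/w9.png",p,(e[0]-2,e[1]+1),e[2]+1,[25.5])
i=cv2.imread("pics/w9.png");th=np.linspace(0,6.283,100)
for (x,y,_),z,R_ in((c,86,31),(v,e[2]+1,25.5)):
  for t in th: q=proj(p,[x+R_*np.cos(t),y+R_*np.sin(t),z]); cv2.circle(i,(int(q[0]),int(q[1])),0,(0,0,255),-1)
cv2.imwrite("pics/w9c.png",cv2.resize(i[80:380,160:480],None,fx=2,fy=2))
E
```

```text
clock: 16.58
eef_pos: [650.3, 281.9, 163.7]
tcp_rot: [3.141, 0.001, 2.683]
[650.34096846 281.9127999  163.74796804] [-0.015 -0.001  0.01   0.    -0.003  0.002]
sieve 82 (np.float64(607.75), np.float64(312.0), np.float64(103.8))
sieve 84 (np.float64(607.75), np.float64(312.25), np.float64(107.4))
sieve 86 (np.float64(607.5), np.float64(312.0), np.float64(107.8))
sieve 88 (np.float64(606.75), np.float64(312.0), np.float64(107.6))
-3 (np.float64(649.84), np.float64(281.66), np.float64(49.0))
-1 (np.float64(649.09), np.float64(282.16), np.float64(51.4))
1 (np.float64(648.34), np.float64(282.41), np.float64(51.3))
```

View pics/w9c.png

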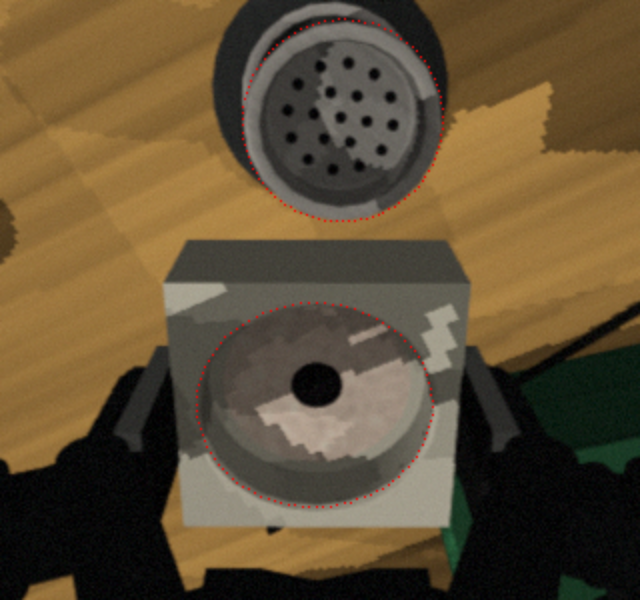

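The cartridge is held level with its socket ring matched at crop (316,405). The sieve is seated on the cup with its rim at (343,121). Moving over it.

In the tool's units: 25 mm / 800 = 0.0313, 20 mm / 800 = 0.025.

```bash
echo '[{"dx":0.0313,"dy":0.005,"jaw":0.4},{"dx":0.0313,"dy":0.005,"dz":0.02,"jaw":0.4},{"dz":0.025,"jaw":0.4},{"jaw":0.4},{"jaw":0.4}]' | python3 -m handwheel|head -3; python3 - <<'E'
from h import *
print(r.sense()["eef_pos"],tool([609.3,311.3,111.2]))
E
```

```text
clock: 17.05
eef_pos: [608.8, 310.4, 126.6]
tcp_rot: [-3.14, -0.001, 2.681]
[608.77684709 310.43130379 126.63020771] [-0.09582499  1.03690641 15.42839184]
```

In the tool's units: 5 mm / 800 = 0.0063, 4 mm / 800 = 0.005.

```bash
echo '[{"dy":0.0006,"dz":0.0063,"jaw":0.4},{"dz":0.005,"jaw":0.4},{"dz":0.0038,"jaw":0.4},{"dz":0.0025,"jaw":0.4},{"jaw":0.4}]' | python3 -m handwheel; echo '[{"dz":0.0013,"jaw":0.4},{"dz":0.0009,"jaw":0.4},{"jaw":0.4},{"jaw":0.4}]' | python3 -m handwheel
```

```text
clock: 17.47
eef_pos: [609.5, 311.7, 112.6]
tcp_rot: [-3.141, -0.0, 2.681]
contact_force: [-0.0, -0.3, -0.8]
opening: 0.724
grasp_force: 55.2
clock: 17.8
eef_pos: [609.6, 312.1, 111.5]
tcp_rot: [3.141, 0.0, 2.682]
contact_force: [-0.2, -0.8, 0.9]
opening: 0.723
grasp_force: 55.4
```

In the tool's units: 0.5 mm / 800 = 0.0006.

```bash
echo '[{"dz":0.0006,"jaw":0.4},{"jaw":0.4},{"jaw":0.75},{"jaw":1},{"jaw":1}]' | python3 -m handwheel; echo '[{"dz":-0.0188,"jaw":1},{"dz":-0.05,"jaw":1},{"dz":-0.05,"jaw":1},{"dx":0.0125,"jaw":1},{"jaw":1}]' | python3 -m handwheel|head -2; python3 - <<'E'
from h import *
p,s=snap("wrist","pics/w10.png");e=s["eef_pos"];print(e,s["tcp_rot"])
for z in(106,109,112,115):print(z,gradfit("pics/w10.png",p,(607,312),z,[25.5]))
print(tool([597,-109.4,160]))
E
```

```text
clock: 18.22
eef_pos: [609.3, 312.1, 110.5]
tcp_rot: [-3.141, -0.0, 2.682]
contact_force: [0.2, 0.1, 0.2]
opening: 0.991
grasp_force: 0.0
clock: 18.63
eef_pos: [601.0, 317.7, 208.6]
[600.97968676 317.74246197 208.59970332] [3.13746626e+00 2.35643272e-03 2.68196944e+00]
106 (np.float64(609.25), np.float64(312.0), np.float64(56.3))
109 (np.float64(608.0), np.float64(312.5), np.float64(57.3))
112 (np.float64(607.25), np.float64(312.75), np.float64(57.5))
115 (np.float64(606.25), np.float64(312.75), np.float64(57.6))
[-185.97051742 -383.68763675   46.16048036]
```

In the tool's units: -35 mm / 800 = -0.0438, -17 mm / 800 = -0.0213.

```bash
echo '[{"dx":-0.0213,"dy":-0.0438,"dz":0.0038,"jaw":1},{"dx":-0.0213,"dy":-0.0438,"dz":0.0038,"jaw":1},{"dx":-0.0213,"dy":-0.0438,"dz":0.0038,"jaw":1},{"dx":-0.0213,"dy":-0.0438,"dz":0.0038,"jaw":1},{"dx":-0.0213,"dy":-0.0438,"dz":0.0038,"jaw":1}]' | python3 -m handwheel |head -2; echo '[{"dx":-0.0213,"dy":-0.0438,"dz":0.0063,"jaw":1},{"dx":-0.0213,"dy":-0.0438,"dz":0.0063,"jaw":1},{"dx":-0.0213,"dy":-0.0438,"dz":0.0063,"jaw":1},{"dx":-0.0213,"dy":-0.0438,"dz":0.0063,"jaw":1},{"dx":-0.0213,"dy":-0.0438,"dz":0.0063,"jaw":1}]' | python3 -m handwheel |head -2; echo '[{"dx":-0.02,"dy":-0.0425,"dz":0.0063,"jaw":1},{"jaw":1},{"jaw":1},{"jaw":1}]' | python3 -m handwheel|head -2; python3 - <<'E'
from h import *
p,s=snap("wrist","pics/w11.png");e=s["eef_pos"];print(e,s["tcp_rot"],s["qvel"].round(3))
a=gradfit("pics/w11.png",p,(597,-109.4),40,[12]);b=gradfit("pics/w11.png",p,(597,-109.4),14,[31]);print("knob",a,"disc",b)
i=cv2.imread("pics/w11.png");th=np.linspace(0,6.283,100)
for (x,y,_),z,R_ in((a,40,12),(b,14,31)):
  for t in th: q=proj(p,[x+R_*np.cos(t),y+R_*np.sin(t),z]); cv2.circle(i,(int(q[0]),int(q[1])),0,(0,0,255),-1)
cv2.imwrite("pics/w11c.png",cv2.resize(i[120:320,200:440],None,fx=2,fy=2))
print(tool([*a[:2],38]))
E
```

```text
clock: 19.1
eef_pos: [597.8, 120.0, 188.7]
clock: 19.52
eef_pos: [596.2, -74.5, 163.7]
clock: 19.85
eef_pos: [596.0, -110.1, 159.4]
[ 595.99040343 -110.09315152  159.38741151] [-3.14128214e+00 -2.30863679e-03  2.68077242e+00] [ 0.029 -0.011 -0.001  0.002  0.    -0.001]
knob (np.float64(596.75), np.float64(-108.9), np.float64(36.8)) disc (np.float64(596.75), np.float64(-109.15), np.float64(55.5))
[ -0.39781731   0.70934775 121.78988401]
```

View pics/w11c.png

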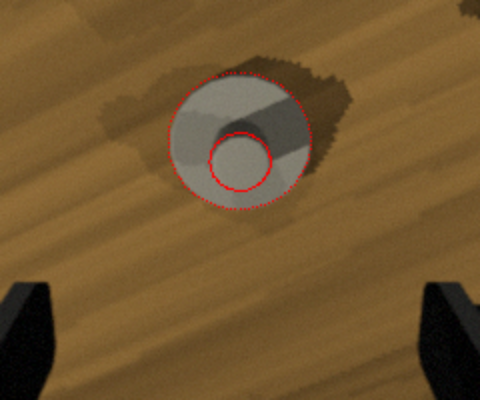

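Both fitted outlines lie right on the lid: disc centre (240,141) and knob top (240,161) in the crop.

In the tool's units: 35 mm / 800 = 0.0438, 30 mm / 800 = 0.0375.

```bash
echo '[{"dx":-0.0005,"dy":0.0009,"dz":0.0375,"jaw":1},{"dz":0.0438,"jaw":1},{"dz":0.0375,"jaw":1},{"dz":0.02,"jaw":1},{"dz":0.01,"jaw":1}]' | python3 -m handwheel|head -2; echo '[{"jaw":1},{"jaw":0.5},{"jaw":0.3},{"jaw":0.1},{"jaw":0}]' | python3 -m handwheel 40;echo '[{"jaw":0},{"jaw":0},{"jaw":0},{"jaw":0}]' | python3 -m handwheel
```

```text
clock: 20.32
eef_pos: [595.7, -107.7, 38.9]
clock: 20.73
eef_pos: [598.3, -109.8, 43.0]
tcp_rot: [3.141, 0.002, 2.682]
contact_force: [-0.5, -0.2, 0.1]
opening: 0.454
grasp_force: 0.0
clock: 21.07
eef_pos: [598.0, -109.9, 42.8]
tcp_rot: [3.141, 0.001, 2.682]
contact_force: [-1.1, 0.4, 6.3]
opening: 0.267
grasp_force: 38.9
```

In the tool's units: 4 mm / 800 = 0.005.

```bash
echo '[{"jaw":0.6},{"jaw":0.6},{"dz":0.005,"jaw":0.6},{"jaw":0.6},{"jaw":0}]' | python3 -m handwheel|head -2;echo '[{"jaw":0},{"jaw":0},{"jaw":0},{"jaw":0},{"jaw":0}]' | python3 -m handwheel 40
```

```text
clock: 21.48
eef_pos: [597.1, -109.7, 37.3]
clock: 21.9
eef_pos: [597.5, -109.7, 37.7]
tcp_rot: [3.142, 0.0, 2.682]
contact_force: [-0.1, -0.5, 0.1]
opening: 0.266
grasp_force: 39.2
```

In the tool's units: -40 mm / 800 = -0.05, -37 mm / 800 = -0.0463.

```bash
echo '[{"dz":-0.0375,"jaw":0},{"dz":-0.05,"jaw":0},{"dz":-0.05,"jaw":0},{"dz":-0.0463,"jaw":0},{"dx":0.015,"dy":0.0438,"jaw":0}]' | python3 -m handwheel|tail -5; echo '[{"dx":0.015,"dy":0.0438,"jaw":0},{"dx":0.015,"dy":0.0438,"jaw":0},{"dx":0.015,"dy":0.0438,"jaw":0},{"dx":0.015,"dy":0.0438,"jaw":0},{"dx":0.015,"dy":0.0438,"jaw":0}]' | python3 -m handwheel |head -2; echo '[{"dx":0.015,"dy":0.0438,"jaw":0},{"dx":0.015,"dy":0.0438,"jaw":0},{"dx":0.015,"dy":0.0438,"jaw":0},{"dx":0.015,"dy":0.0438,"jaw":0},{"jaw":0}]' | python3 -m handwheel|head -2; python3 - <<'E'
from h import *
print(r.sense()["eef_pos"],tool([653,290,183]))
E
```

```text
eef_pos: [605.9, -77.5, 192.6]
tcp_rot: [3.14, 0.012, 2.678]
contact_force: [2.3, 0.5, -0.3]
opening: 0.266
grasp_force: 39.4
clock: 22.73
eef_pos: [625.9, 112.2, 184.7]
clock: 23.15
eef_pos: [645.4, 263.6, 184.7]
[645.4343481  263.62944257 184.65566914] [ 4.82604366 27.0013493   1.73869683]
```

In the tool's units: 27 mm / 800 = 0.0338, 5 mm / 800 = 0.0063.

```bash
echo '[{"dx":0.0063,"dy":0.0338,"jaw":0},{"jaw":0},{"jaw":0},{"jaw":0}]' | python3 -m handwheel|head -3; python3 - <<'E'
from h import *
p,s=snap("wrist","pics/w12.png");e=s["eef_pos"];print(e,s["qvel"].round(3))
for z in(109,112):print("socket",z,gradfit("pics/w12.png",p,(607.5,312.6),z,[25.5]))
for dz in(-26,-24,-22):print(dz,gradfit("pics/w12.png",p,(e[0]-1,e[1]+.5),e[2]+dz,[31]))
c=gradfit("pics/w12.png",p,(607.5,312.6),112,[25.5]);v=gradfit("pics/w12.png",p,(e[0]-1,e[1]+.5),e[2]-24,[31])
i=cv2.imread("pics/w12.png");th=np.linspace(0,6.283,100)
for (x,y,_),z,R_ in((c,112,25.5),(v,e[2]-24,31)):
  for t in th: q=proj(p,[x+R_*np.cos(t),y+R_*np.sin(t),z]); cv2.circle(i,(int(q[0]),int(q[1])),0,(0,0,255),-1)
cv2.imwrite("pics/w12c.png",cv2.resize(i[80:380,160:480],None,fx=2,fy=2))
E
```

```text
clock: 23.48
eef_pos: [652.3, 283.1, 184.3]
tcp_rot: [-3.141, -0.001, 2.682]
[652.29150783 283.08822306 184.29014469] [-0.012 -0.007  0.006 -0.002 -0.     0.   ]
socket 109 (np.float64(608.25), np.float64(312.85), np.float64(56.8))
socket 112 (np.float64(608.0), np.float64(313.1), np.float64(59.3))
-26 (np.float64(651.29), np.float64(283.34), np.float64(43.0))
-24 (np.float64(652.04), np.float64(283.59), np.float64(41.9))
-22 (np.float64(651.54), np.float64(284.09), np.float64(39.2))
```

View pics/w12c.png

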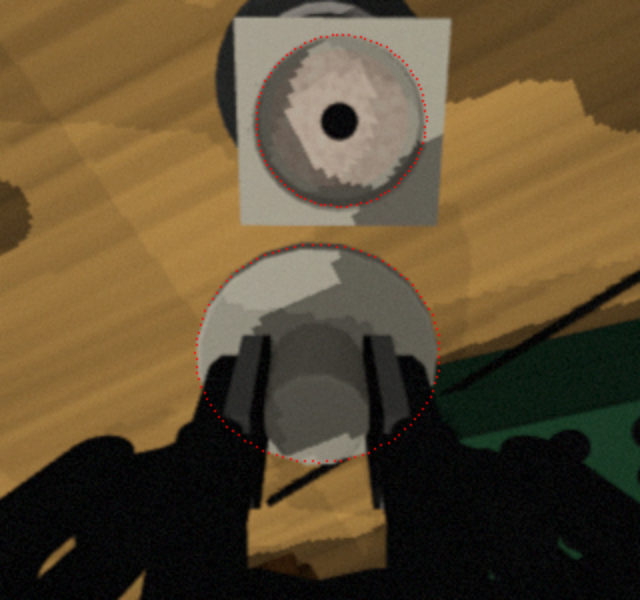

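The lid is held level with its disc at crop (317,353). The cartridge socket is at (341,121), and the stack is level. Moving over it.

In the tool's units: 26 mm / 800 = 0.0325, 17 mm / 800 = 0.0213.

```bash
echo '[{"dx":0.0325,"dy":0.0044,"jaw":0},{"dx":0.0325,"dy":0.0043,"dz":0.0125,"jaw":0},{"dz":0.0213,"jaw":0},{"jaw":0},{"jaw":0}]' | python3 -m handwheel|head -3; python3 - <<'E'
from h import *
print(r.sense()["eef_pos"],tool([608.6,312.5,141.7]))
E
```

```text
clock: 23.95
eef_pos: [608.8, 311.8, 157.3]
tcp_rot: [-3.14, -0.001, 2.681]
[608.75563909 311.7727629  157.28052963] [ 0.44952927  0.6077149  15.57994246]
```

In the tool's units: 5 mm / 800 = 0.0063, 4 mm / 800 = 0.005.

```bash
echo '[{"dx":0.001,"dz":0.0063,"jaw":0},{"dz":0.005,"jaw":0},{"dz":0.0038,"jaw":0},{"dz":0.0025,"jaw":0},{"jaw":0}]' | python3 -m handwheel; echo '[{"dz":0.0013,"jaw":0},{"dz":0.0009,"jaw":0},{"jaw":0},{"jaw":0}]' | python3 -m handwheel
```

```text
clock: 24.37
eef_pos: [608.5, 312.9, 143.3]
tcp_rot: [-3.141, -0.0, 2.681]
contact_force: [-0.7, -0.1, -1.1]
opening: 0.268
grasp_force: 39.7
clock: 24.7
eef_pos: [608.5, 313.3, 142.1]
tcp_rot: [3.142, 0.0, 2.682]
contact_force: [-0.1, -1.0, -1.2]
opening: 0.265
grasp_force: 39.7
```

```bash
echo '[{"dz":0.001,"jaw":0},{"jaw":0},{"jaw":0}]' | python3 -m handwheel; echo '[{"jaw":0.4},{"jaw":0.6},{"jaw":0.7},{"dz":-0.0125,"jaw":0.7},{"dz":-0.0375,"jaw":0.8}]' | python3 -m handwheel|tail -6; echo '[{"dz":-0.05,"jaw":1},{"dx":0.0438,"dz":-0.0375,"jaw":1},{"dx":0.0438,"jaw":1},{"dx":0.0438,"jaw":1},{"dx":0.0438,"jaw":1}]' | python3 -m handwheel|head -2;echo '[{"dx":0.0438,"jaw":1},{"dx":0.0438,"jaw":1},{"jaw":1},{"jaw":1}]' | python3 -m handwheel|head -2
python3 - <<'E'
from h import *
a=cams.grab_frame("scene")[:,:,::-1];b=cams.grab_frame("top")[:,:,::-1];cv2.imwrite("pics/sc.png",a)
c=lambda i,u,v,w,h,f:cv2.resize(i[v:v+h,u:u+w],None,fx=f,fy=f,interpolation=cv2.INTER_CUBIC)
A=c(a,370,190,140,140,4);B=c(b,130,100,240,160,1);o=np.zeros((560,800,3),np.uint8);o[:,:560]=A;o[:160,560:]=B;o[200:350,560:]=c(a,180,100,240,150,1);cv2.imwrite("pics/fin.png",o)
for n,i in(("scene",cams.camera_params("scene")),("top",cams.camera_params("top"))): print(n,proj(i,[606.5,312,144]),proj(i,[606.5,312,118]))
E
```

```text
clock: 24.95
eef_pos: [608.8, 313.4, 141.7]
tcp_rot: [3.141, 0.0, 2.682]
contact_force: [-0.1, -1.2, 2.5]
opening: 0.268
grasp_force: 39.8
clock: 25.37
eef_pos: [606.0, 312.0, 177.5]
tcp_rot: [-3.135, -0.005, 2.682]
contact_force: [-0.5, -0.5, 0.1]
opening: 0.794
grasp_force: 0.0
clock: 25.78
eef_pos: [485.1, 374.3, 249.9]
clock: 26.12
eef_pos: [421.9, 405.8, 249.3]
scene [451.28960669 245.69066043] [448.20717802 254.4215832 ]
top [162.94664032 141.01280478] [167.8961427  145.40968658]
```

View pics/fin.png

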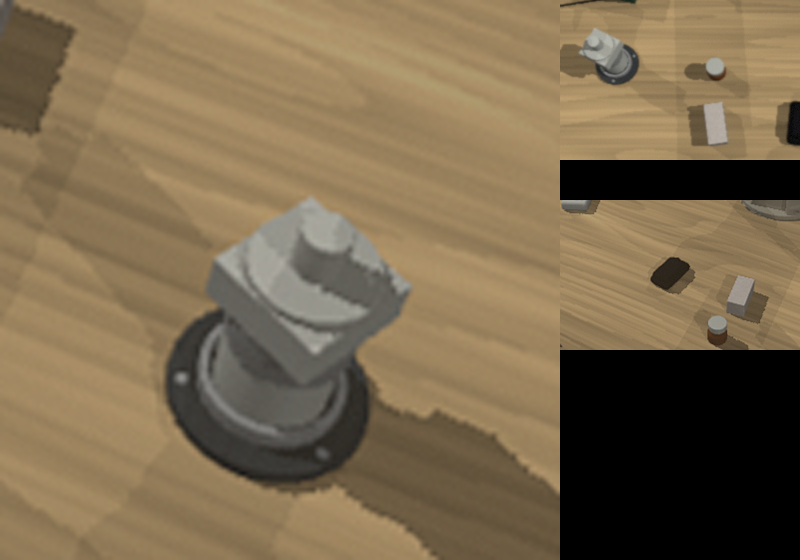

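The whole tower stands upright and level. The knob top is seen at (451.7,245.5) against a predicted (451.3,245.7) for a height of 144 mm, and the mouse, carton and jar are undisturbed. Handing in.

```bash
python3 -c "
from rig import r
print(r.sign_off())"
```

```text
the job is handed in; nothing more can be done
None
```

The tower (cup, sieve, cartridge, lid) is assembled on the stand and let go, the final pictures show it seated and level with the mouse, carton and jar in place, and the job was handed in at about 26 s.

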